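# Line up the size samples on the filling line's sample board

### The arm

A 7-joint arm with a two-finger parallel gripper is mounted at the origin on the work surface. World frame = base frame: x ahead of the robot, y to its left, z up, the work surface at z = 0. Lengths are in m, angles in rad, forces in N, time in s.
With the tool pointing down it reaches from about 0.35 to 0.9 m from the base axis. Payload 7.2 kg.
Tool frame: the origin (TCP) lies midway between the tips of the shut fingers; the grasp point (between the pads) lies 19 mm behind it; z points along the fingers, y is the direction in which the jaws open and shut (so a half turn about z gives the same grasp; the last joint's range is limited). The gripper opens to 88 mm and grips with 3 to 60 N. Pads are 20 mm wide; open, the fingers measure 115 mm over their backs; the gripper's body (75 mm by 178 mm) begins 61 mm behind the grasp point.
Start: joints at [1.039, 0.411, -0.013, 1.596, 0.006, 1.134, -0.082], TCP at [0.28, -0.559, 0.223] pointing down, gripper open.
Joint ranges: [-2.95, 2.95], [-0.29, 1.99], [-1.47, 1.44], [0.14, 2.54], [-1.03, 4.17], [0.13, 1.85], [-2.86, 2.86]. Speed limits (rad/s): [2.39, 2.39, 3.01, 3.01, 3.14, 3.14, 3.14].

### API

Orientations are given as a unit quaternion [w, x, y, z].
In Python, from cell import readout, cams, workorder, find_in, regions_of gives the robot as it stands.
- The arm moves only by the tool apply_moves, never from a script. Its argument "series" is a list of rows, each a list of 3 entries, a list of its own where there are three numbers: the shift along the tool's x, y, z in cm, then the turn, a rotation vector about the tool's x, y, z in rad, then the finger opening in cm, from 0 to 8.78. In form: [[[tx, ty, tz], [rx, ry, rz], hand], ...]. A call has exactly 8 rows; each row shifts and turns the commanded pose from where the row before left it, along the tool's axes as they then stand; what a row does not reach is not made up. A row lasts 1/8 s, in which the tool goes at most 62.5 mm and 10.7 degrees, less where a joint would pass 70% of its speed; a pose out of reach is approached as far as the arm can. A call with a gripper value outside its range is refused whole. The fingers move at their own pace and stop on an object; "squeeze" is the grip in N (left out, the last holds). Time passes only in rows, so rows that do not move let the fingers close, or fill a call up. It gives the time, the measured TCP pose, the force and the opening at its end, in the units of the state.
- readout.get_obs(): the state, without advancing time (a new reading comes with each control period).
- cams.capture(name): name is "scene" or "side" or "wrist"; returns a dict with "color" (480x640x3 uint8, red, green, blue), "fx", "fy", "cx", "cy" (pixels), "dist" ([k1, k2, p1, p2, k3] as OpenCV has them; the pictures are not rectified), "rvec" (rotation vector, rad) and "tvec" (3), from world to camera coordinates, as OpenCV has them; the wrist camera has in their place "T_tool_cam" (4x4, takes a point from camera to tool coordinates, whose origin is the TCP and whose axes are the flange's). Camera axes: x right, y down, z forward; pixel columns grow to the right and rows downward; lengths in m; the calibration is good to about 2 mm. A picture is of the moment at which its call begins: read the wrist's pose just before it. There is no depth.
- workorder.close_job(): hands the job in, once; it reports no verdict.
Trained networks look in a picture, given as the dict that the camera call returned (one of the last four; its "shot" number tells which), for a name from the list of things; names that differ only in an ending like _2 or _b are one class to them, and where a whole thing is asked for, a point or a joint stands for the part that bears it (a point fixed in the world has none). Each returns a list of dicts, best first, with "p" (0 to 1); they miss things now and then, are a little off and sometimes report something else, mostly with a low value. They report only what shows in the picture. A call takes as long as a camera call. They do not tell look-alikes from the thing itself.
- find_in(picture, name): "position" ([column, row] in pixels, amid what is visible of it).
- regions_of(picture, name): "pixels" (480x640 bool, what is visible of it) and "position" ([column, row] in pixels, amid what is visible of it).
The state is a dict: "t": time; "joint_pos": joint angles; "qd": joint speeds; "joint_efforts": joint torques, N m; "tool_pos": TCP position; "tool_rot": TCP orientation; "contact_force": force on the tool from outside, world axes, zero at the start; "torque": the same for the moment, N m; "gripper_width": finger opening in m.
Only numpy, scipy, OpenCV 4.12 (cv2) and the standard library are available. Lean on these libraries where they do the work, as an engineer would, in place of code of your own. Each camera call takes 0.05 s, during which the arm holds its last target.

### The job

Line up the four capped amber sample bottles on the white board in order of height, one standing upright in the middle of each black pad: the shortest on the pad next to the upright steel stop plate, rising to the tallest on the pad at the other end. Do not tip any bottle over on the way, and leave them all standing free.

Things in the scene. Friction and masses are not known exactly. Their poses are not given: they have to be found in the camera images.
- bottle_1_mid (a point): the shortest of four loose capped bottles of the same plain amber plastic with a round flat white screw cap, standing on the table between the robot and the white board; round, 36 mm in diameter and 64 mm tall over the cap, straight-sided from the foot up to 38 mm, cap 22 mm across and 17 mm high; about 50 g. The point is on its axis, half-way up (32 mm above its foot); z is its upright axis
- bottle_2_mid (a point): the second shortest of four loose capped bottles of the same plain amber plastic with a round flat white screw cap, standing on the table between the robot and the white board; round, 42 mm in diameter and 82 mm tall over the cap, straight-sided from the foot up to 56 mm, cap 26 mm across and 17 mm high; about 80 g. The point is on its axis, half-way up (41 mm above its foot); z is its upright axis
- bottle_3_mid (a point): the second tallest of four loose capped bottles of the same plain amber plastic with a round flat white screw cap, standing on the table between the robot and the white board; round, 48 mm in diameter and 100 mm tall over the cap, straight-sided from the foot up to 74 mm, cap 30 mm across and 17 mm high; about 120 g. The point is on its axis, half-way up (50 mm above its foot); z is its upright axis
- bottle_4_mid (a point): the tallest of four loose capped bottles of the same plain amber plastic with a round flat white screw cap, standing on the table between the robot and the white board; round, 54 mm in diameter and 118 mm tall over the cap, straight-sided from the foot up to 92 mm, cap 33 mm across and 17 mm high; about 170 g. The point is on its axis, half-way up (59 mm above its foot); z is its upright axis
- pad_a_top (a point): one of four identical fixed round black rubber pads, 62 mm in diameter, in a straight row at 85 mm spacing on the fixed white board (80 x 420 mm, 12 mm thick); in the row they follow one another a, b, c, d (a and d are the outer ones). The point is the centre of its top face, 15 mm above the table (a small white dot); its y axis runs along the row from a towards d
- pad_b_top (a point): one of four identical fixed round black rubber pads, 62 mm in diameter, in a straight row at 85 mm spacing on the fixed white board (80 x 420 mm, 12 mm thick); in the row they follow one another a, b, c, d. The point is the centre of its top face, 15 mm above the table (a small white dot); its y axis runs along the row from a towards d
- pad_c_top (a point): one of four identical fixed round black rubber pads, 62 mm in diameter, in a straight row at 85 mm spacing on the fixed white board (80 x 420 mm, 12 mm thick); in the row they follow one another a, b, c, d. The point is the centre of its top face, 15 mm above the table (a small white dot); its y axis runs along the row from a towards d
- pad_d_top (a point): one of four identical fixed round black rubber pads, 62 mm in diameter, in a straight row at 85 mm spacing on the fixed white board (80 x 420 mm, 12 mm thick); in the row they follow one another a, b, c, d (a and d are the outer ones). The point is the centre of its top face, 15 mm above the table (a small white dot); its y axis runs along the row from a towards d
- stop: fixed upright steel stop plate, 70 mm wide, 8 mm thick and 50 mm high, standing across the row at one end of the white board, 64 mm beyond the centre of the outer pad there, which may be pad a or pad d; the board's other end has only a round steel screw head, 16 mm across and 4 mm high. Origin at the middle of its foot, on the board's top face (12 mm above the table)
There are look-alikes about, which are no part of the job. What is shaped like the part that bears bottle_1_mid but blue or purple is not meant.

How it is judged:
At the end, for the whole second after the job is handed in: Each bottle stands upright (within 0.08 rad) and at rest on its own pad, its axis within 14 mm of the pad's centre and its foot on the pad (height within 4 mm); counted from the upright steel stop plate the order is shortest, second shortest, second tallest, tallest (((horizontal distance between stop and pad_a_top below 0.1 m and horizontal distance between bottle_1_mid and pad_a_top below 0.014 m and horizontal distance between bottle_2_mid and pad_b_top below 0.014 m and horizontal distance between bottle_3_mid and pad_c_top below 0.014 m and horizontal distance between bottle_4_mid and pad_d_top below 0.014 m) or (horizontal distance between stop and pad_d_top below 0.1 m and horizontal distance between bottle_1_mid and pad_d_top below 0.014 m and horizontal distance between bottle_2_mid and pad_c_top below 0.014 m and horizontal distance between bottle_3_mid and pad_b_top below 0.014 m and horizontal distance between bottle_4_mid and pad_a_top below 0.014 m)) and angle between each of bottle_1_mid, bottle_2_mid, bottle_3_mid, bottle_4_mid's own z axis and vertical below 0.08 rad and height (world z) of bottle_1_mid between 0.043 and 0.051 m and linear speed of each of bottle_1, bottle_2, bottle_3, bottle_4 below 0.02 m/s and height (world z) of bottle_2_mid between 0.052 and 0.06 m and height (world z) of bottle_3_mid between 0.061 and 0.069 m and height (world z) of bottle_4_mid between 0.07 and 0.078 m); the robot touches nothing.
It fails at once if a bottle is tipped over (more than about 35 degrees from upright) (angle between any of bottle_1_mid, bottle_2_mid, bottle_3_mid, bottle_4_mid's own z axis and vertical above 0.6 rad).
It also fails if it takes over 115 s, if anything falls off the work surface, if the arm or the gripper's body presses on something with over 40 N, if the wrist force passes 120 N, or if a joint passes its speed limit or range.

## Working session

There is one attempt and no reset: what is moved stays moved. The work goes in short steps, Python scripts to look and compute and a tool call to move; the robot and the scene stay as the last step left them, time stands still between calls to the robot, and variables do not carry over. Pictures are saved under pics/ and viewed, and the job is handed in when it is done.

Besides the shell and the picture viewer there is one more tool, called as name(argument=value, ...), one argument or row to a line, values as JSON. apply_moves: Moves the arm, as the interface text tells. Its arguments: {"type":"object","properties":{"series":{"type":"array","items":{"type":"array"}},"squeeze":{"type":"number"}},"required":["series"]}

```bash
mkdir -p pics; ls; cat > h.py <<'E'
import numpy as np, cv2
from cell import readout, cams, workorder, find_in, regions_of
from scipy.spatial.transform import Rotation as R
def save(c,n): cv2.imwrite('pics/'+n,cv2.cvtColor(c['color'],cv2.COLOR_RGB2BGR))
def Km(c): return np.array([[c['fx'],0,c['cx']],[0,c['fy'],c['cy']],[0,0,1.]])
def ray(c,uv,T=None):
    p=cv2.undistortPoints(np.array([[uv]],float),Km(c),np.array(c['dist'],float))[0,0]
    d=np.array([p[0],p[1],1.])
    if 'rvec' in c:
        Rm=cv2.Rodrigues(np.array(c['rvec'],float))[0];t=np.array(c['tvec'],float).ravel()
        return -Rm.T@t, Rm.T@d
    T=T@np.array(c['T_tool_cam']); return T[:3,3],T[:3,:3]@d
def atz(c,uv,z,T=None):
    o,d=ray(c,uv,T); return o+d*(z-o[2])/d[2]
def proj(c,P):
    return cv2.projectPoints(np.array(P,float).reshape(-1,3),np.array(c['rvec'],float),np.array(c['tvec'],float),Km(c),np.array(c['dist'],float))[0][:,0]
def toolT():
    o=readout.get_obs();q=o['tool_rot'];T=np.eye(4);T[:3,:3]=R.from_quat([q[1],q[2],q[3],q[0]]).as_matrix();T[:3,3]=o['tool_pos'];return T
E
python3 - <<'E'
from h import *
o=readout.get_obs();print(o)
for n in ['scene','side','wrist']:
    c=cams.capture(n);save(c,n+'0.png')
    print(n,c['fx'],c['cx'],c['cy'],c.get('rvec'),c.get('tvec'))
    for k in ['bottle_1_mid','pad_a_top','stop']:
        for f in find_in(c,k): print(k,np.round(f['position'],1),round(f['p'],2))
E
```

```text
pics
{'t': 0.0, 'joint_pos': array([ 1.03879343,  0.41190133, -0.01269506,  1.5970606 ,  0.00561812,
        1.13427942, -0.08221744]), 'qd': array([ 9.89290320e-04, -9.74273179e-06,  1.30418563e-03, -1.49075163e-04,
       -4.82161216e-04, -2.71690188e-04,  5.06140925e-05]), 'joint_efforts': array([ 4.62049738e-04, -5.87952411e+01,  6.42100275e-01, -2.91074073e+01,
       -5.38720388e-02,  1.83288229e-02,  1.37857546e-04]), 'tool_pos': array([ 0.27931422, -0.55854303,  0.2218015 ]), 'tool_rot': array([-7.66290025e-04,  9.73230900e-01,  2.29828122e-01, -2.51620500e-04]), 'contact_force': array([ 0.65078944, -0.41002996, -0.02889092]), 'torque': array([0.0317647 , 0.04880043, 0.02529821]), 'gripper_width': 0.08765310772967473}
scene 490.2225005855582 329.375509046362 238.67912586019747 [ 1.8134363   1.57496697 -0.72872625] [-0.05824861 -0.284051    1.43577155]
bottle_1_mid [160.5 246.3] 0.9
bottle_1_mid [202.1 243. ] 0.89
bottle_1_mid [193.6 215.3] 0.68
pad_a_top [317.5 300.7] 0.56
stop [474.4 269.2] 0.84
stop [359.3 294.8] 0.51
side 551.5710650777568 317.45969495618 241.8274017118033 [ 0.90138993 -2.45523581  1.16514687] [0.37929871 0.27779903 0.93335995]
bottle_1_mid [456.6 226.3] 0.73
bottle_1_mid [415.2 211.3] 0.56
bottle_1_mid [430.7 200.1] 0.56
pad_a_top [287.1 229.5] 0.57
pad_a_top [265.1 250.7] 0.18
stop [182.3 307.6] 0.92
wrist 383.2147588028625 324.43449800639587 242.30971883795678 None None
bottle_1_mid [94. 28.] 0.67
```

View pics/scene0.png

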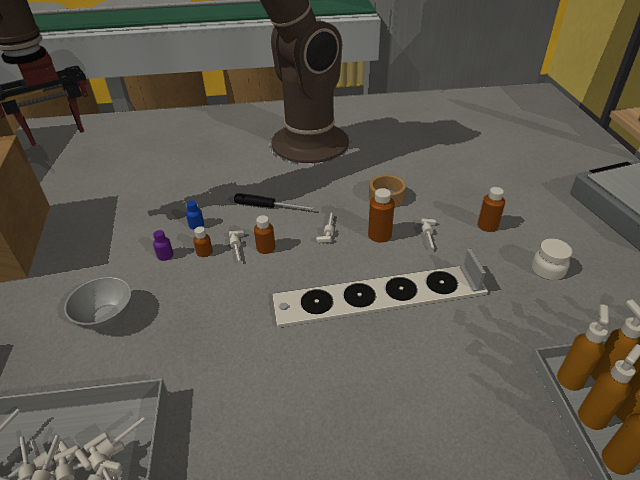

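View pics/side0.png

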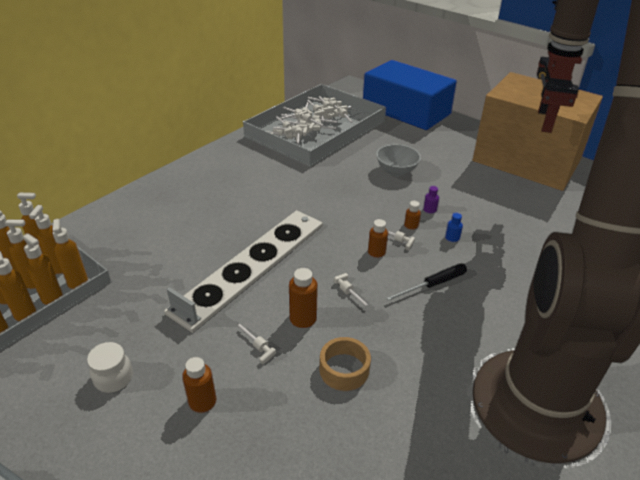

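View pics/wrist0.png

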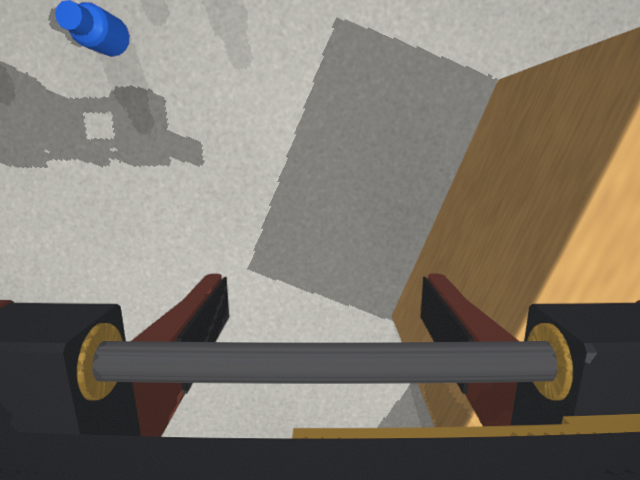

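The pictures agree on four amber bottles. In scene they are at (202,243), (264,235), (381,216) and (490,210). The blue (195,215) and purple (163,246) ones are look-alikes. The stop plate is at (475,270), and the screw-head end is at (283,306). Next I'll fit the bottles with their known dimensions and confirm in a crop.

```bash
cat >> h.py <<'E'
DIM={1:(.036,.064,.038,.022),2:(.042,.082,.056,.026),3:(.048,.100,.074,.030),4:(.054,.118,.092,.033)}
def pts(x,y,k,z0=0):
    d,h,s,cd=DIM[k];a=np.linspace(0,2*np.pi,32,endpoint=False)
    ring=lambda r,z:np.c_[x+r*np.cos(a),y+r*np.sin(a),np.full(32,z0+z)]
    return [np.r_[ring(d/2,0),ring(d/2,s)],np.r_[ring(d/2,s),ring(cd/2,h-.017)],np.r_[ring(cd/2,h-.017),ring(cd/2,h)]]
def silh(c,x,y,k,z0=0):
    m=np.zeros((480,640),np.uint8)
    for P in pts(x,y,k,z0):
        cv2.fillConvexPoly(m,cv2.convexHull((proj(c,P)*16).round().astype(np.int32)),1,shift=4)
    return m>0
def iou(a,b): return (a&b).sum()/max(1,(a|b).sum())
E
python3 - <<'E'
from h import *
from scipy.optimize import minimize
S=cams.capture('scene');D=cams.capture('side')
reg={}
for n,c in (('s',S),('d',D)):
    reg[n]=[r for r in regions_of(c,'bottle_1_mid') if r['p']>.2]
    for r in reg[n]:
        rgb=c['color'][r['pixels']].mean(0); print(n,np.round(r['position']),round(r['p'],2),r['pixels'].sum(),rgb.round())
# fit in each view, every size
for r in reg['s']:
    x0=atz(S,r['position'],.04)[:2]
    ys=None
    for k in DIM:
        out=[]
        for c,regs in ((S,[r]),(D,reg['d'])):
            if c is D:
                pd=proj(D,[*out[0][:2],.04])[0]; regs=sorted(regs,key=lambda q:np.linalg.norm(np.array(q['position'])-pd))[:1]
            m=regs[0]['pixels']
            f=lambda p:1-iou(silh(c,p[0],p[1],k),m)
            s=minimize(f,x0 if c is S else out[0][:2],method='Nelder-Mead',options=dict(initial_simplex=[(x0 if c is S else out[0][:2])+np.array(v) for v in ([0,0],[.02,0],[0,.02])]))
            out.append([*s.x,1-s.fun])
        print(np.round(r['position']),k,np.round(out[0],4),np.round(out[1],4))
# pads
for n,c in (('s',S),('d',D)):
    for r in regions_of(c,'pad_a_top'): print('pad',n,np.round(r['position'],1),round(r['p'],2),r['pixels'].sum(),atz(c,r['position'],.015).round(4))
    for r in regions_of(c,'stop'): print('stop',n,np.round(r['position'],1),round(r['p'],2),atz(c,r['position'],.03).round(4))
im=cv2.cvtColor(S['color'],cv2.COLOR_RGB2BGR)
cv2.imwrite('pics/crop.png',np.vstack([cv2.resize(im[170:330,140:340],(800,640))[:300],cv2.resize(im[170:330,320:520],(800,640))[:300]]))
cv2.imwrite('pics/crop2.png',cv2.resize(im[180:330,270:500],(798,520),interpolation=cv2.INTER_CUBIC))
E
```

```text
s [162. 247.] 0.7 439 [64. 30. 77.]
s [193. 215.] 0.66 378 [19. 44. 95.]
s [200. 239.] 0.6 442 [97. 69. 44.]
d [413. 213.] 0.92 341 [95. 70. 47.]
d [430. 200.] 0.8 286 [62. 30. 79.]
d [454. 226.] 0.78 353 [23. 47. 99.]
[162. 247.] 1 [ 0.4362 -0.3675  0.8815] [ 0.4384 -0.3639  0.7448]
[162. 247.] 2 [ 0.435  -0.3645  0.5861] [ 0.4429 -0.3714  0.4983]
[162. 247.] 3 [ 0.4379 -0.3693  0.4173] [ 0.4401 -0.378   0.3562]
[162. 247.] 4 [ 0.4289 -0.3642  0.3136] [ 0.4467 -0.3779  0.2678]
[193. 215.] 1 [ 0.3377 -0.3056  0.875 ] [ 0.3421 -0.3068  0.8228]
[193. 215.] 2 [ 0.3344 -0.3064  0.586 ] [ 0.3399 -0.3079  0.5464]
[193. 215.] 3 [ 0.3306 -0.3097  0.4125] [ 0.3487 -0.3121  0.3901]
[193. 215.] 4 [ 0.3288 -0.3022  0.3121] [ 0.3436 -0.3121  0.2939]
[200. 239.] 1 [ 0.4402 -0.2804  0.9091] [ 0.4399 -0.2856  0.8337]
[200. 239.] 2 [ 0.4376 -0.2818  0.6071] [ 0.4443 -0.2872  0.5609]
[200. 239.] 3 [ 0.4453 -0.2816  0.4316] [ 0.4435 -0.2876  0.3984]
[200. 239.] 4 [ 0.4333 -0.2722  0.3279] [ 0.4469 -0.2905  0.2999]
pad s [315.6 296.2] 0.86 663 [ 0.6211 -0.0536  0.015 ]
stop s [474.7 268.5] 0.96 [0.6066 0.2719 0.03  ]
pad d [289.3 230. ] 0.71 377 [ 0.6311 -0.0621  0.015 ]
stop d [182.7 310.9] 0.63 [0.6048 0.2701 0.03  ]
```

View pics/crop.png

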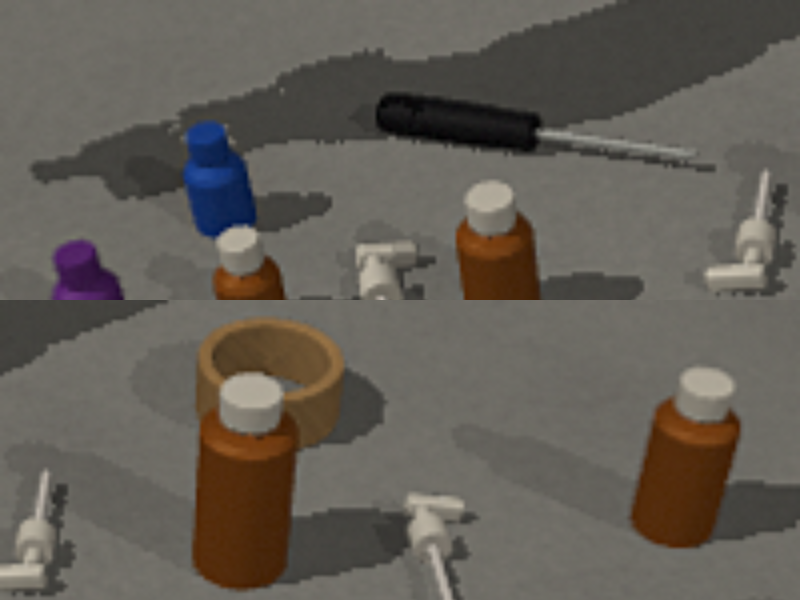

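View pics/crop2.png

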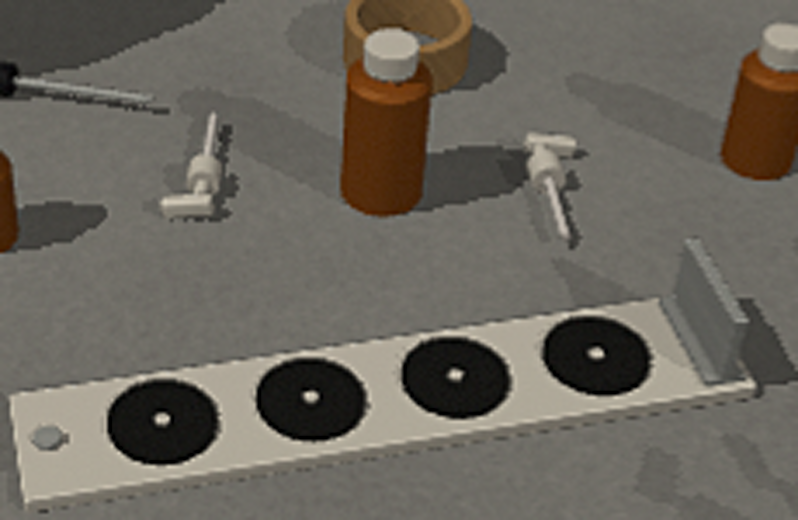

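The crop shows amber bottles with white caps: tallest at (381,216), second tallest at (490,210), second shortest at (264,236), shortest at (202,243). The stop is at the right end (+y). The network missed the larger bottles, so I'll segment by colour.

```bash
cat >> h.py <<'E'
from scipy.optimize import minimize
def amber(c):
    h=cv2.cvtColor(c['color'],cv2.COLOR_RGB2HSV)
    m=((h[...,0]<14)&(h[...,1]>170)&(h[...,2]>45)).astype(np.uint8)
    return cv2.morphologyEx(m,cv2.MORPH_OPEN,np.ones((3,3)))
def comps(m,lo=100):
    n,l,s,ce=cv2.connectedComponentsWithStats(m.astype(np.uint8))
    return [(ce[i],s[i,4],l==i) for i in range(1,n) if s[i,4]>lo]
def bsil(c,x,y,k,z0=0):
    d,h,s,cd=DIM[k]
    P=pts(x,y,k,z0);m=np.zeros((480,640),np.uint8)
    for Q,v in zip(P,(1,1,0)): cv2.fillConvexPoly(m,cv2.convexHull((proj(c,Q)*16).round().astype(np.int32)),v,shift=4)
    return m>0
def fit(c,m,k,x0,z0=0):
    x0=np.array(x0)
    f=lambda p:1-iou(bsil(c,p[0],p[1],k,z0),m)
    s=minimize(f,x0,method='Nelder-Mead',options=dict(initial_simplex=[x0,x0+[.015,0],x0+[0,.015]],xatol=1e-4))
    return np.r_[s.x,1-s.fun]
E
python3 - <<'E'
from h import *
S=cams.capture('scene');D=cams.capture('side')
am={'s':comps(amber(S)),'d':comps(amber(D))}
for n in am: print(n,[(c.round().tolist(),int(a)) for c,a,_ in am[n]])
for k,ps,pd in ((1,(202,243),(413,218)),(2,(264,236),(377,244)),(4,(381,216),(303,303)),(3,(490,210),(201,388))):
    r=[]
    for n,c,p in (('s',S,ps),('d',D,pd)):
        m=min(am[n],key=lambda q:np.linalg.norm(q[0]-p))
        for kk in ((k-1,k,k+1) if n=='s' else (k,)):
            if kk in DIM:
                f=fit(c,m[2],kk,atz(c,m[0],DIM[kk][2]/2)[:2]);r.append((n,kk,f.round(4).tolist()))
    print(k,r)
for n,c in (('s',S),('d',D)):
    d=(c['color'].max(2)<40).astype(np.uint8)
    d=cv2.morphologyEx(d,cv2.MORPH_CLOSE,np.ones((7,7)))
    for ce,a,m in comps(d,200):
        P=atz(c,ce,.015)
        if .5<P[0]<.75 and -.2<P[1]<.3: print('pad',n,ce.round(1),a,P.round(4))
E
```

```text
s []
d []Traceback (most recent call last):
  File "<stdin>", line 8, in <module>
ValueError: min() iterable argument is empty
```

```bash
python3 - <<'E'
from h import *
S=cams.capture('scene')
h=cv2.cvtColor(S['color'],cv2.COLOR_RGB2HSV)
print(h[222,375:390:4],S['color'][222,381],h[245,200:206],h[215,485:495:3])
print(amber(S).sum())
d=S['color'][300,310:318]; print(d.tolist())
E
```

```text
[[ 13 215  83]
 [ 13 215  82]
 [ 15 238  75]
 [ 13 226  70]] [80 43 14] [[ 14 229  77]
 [ 14 221  74]
 [ 13 237  70]
 [ 15 229  68]
 [ 14 233  69]
 [ 14 222  70]] [[ 13 206  84]
 [ 13 215  82]
 [ 13 215  83]
 [ 14 222  78]]
92
[[22, 22, 20], [20, 22, 19], [16, 16, 15], [23, 21, 20], [84, 81, 74], [198, 190, 173], [190, 182, 166], [193, 185, 169]]
```

```bash
sed -i 's/h\[...,0\]<14/h[...,0]<18/;s/h\[...,1\]>170/h[...,1]>165/' h.py
cat > m.py <<'E'
from h import *
S=cams.capture('scene');D=cams.capture('side')
am={'s':comps(amber(S)),'d':comps(amber(D))}
for n in am: print(n,[(c.round().tolist(),int(a)) for c,a,_ in am[n]])
for k,ps,pd in ((1,(202,243),(413,218)),(2,(264,236),(377,244)),(4,(381,216),(303,303)),(3,(490,210),(201,388))):
    r=[]
    for n,c,p in (('s',S,ps),('d',D,pd)):
        m=min(am[n],key=lambda q:np.linalg.norm(q[0]-p))
        for kk in ((k-1,k,k+1) if n=='s' else (k,)):
            if kk in DIM:
                f=fit(c,m[2],kk,atz(c,m[0],DIM[kk][2]/2)[:2]);r.append((n,kk,f.round(4).tolist()))
    print(k,r)
for n,c in (('s',S),('d',D)):
    d=(c['color'].max(2)<55).astype(np.uint8)
    d=cv2.morphologyEx(d,cv2.MORPH_CLOSE,np.ones((5,5),np.uint8))
    for ce,a,m in comps(d,200):
        P=atz(c,ce,.015)
        if .5<P[0]<.75 and -.2<P[1]<.3: print('pad',n,ce.round(1),a,P.round(4))
E
python3 m.py
```

```text
s [([490.0, 214.0], 661), ([380.0, 220.0], 916), ([264.0, 240.0], 464), ([203.0, 246.0], 292), ([625.0, 344.0], 233), ([588.0, 348.0], 352), ([575.0, 368.0], 481), ([610.0, 390.0], 551), ([591.0, 412.0], 268), ([633.0, 429.0], 177), ([631.0, 450.0], 221), ([619.0, 462.0], 151)]
d [([412.0, 220.0], 208), ([377.0, 243.0], 384), ([303.0, 304.0], 1050), ([200.0, 392.0], 934)]
1 [('s', 1, [0.439, -0.2803, 0.8513]), ('s', 2, [0.4441, -0.2796, 0.5309]), ('d', 1, [0.4406, -0.2852, 0.7172])]
2 [('s', 1, [0.4428, -0.146, 0.722]), ('s', 2, [0.4454, -0.1461, 0.8769]), ('s', 3, [0.4482, -0.1455, 0.6026]), ('d', 2, [0.4471, -0.1504, 0.7485])]
4 [('s', 3, [0.436, 0.1139, 0.8111]), ('s', 4, [0.4369, 0.1134, 0.906]), ('d', 4, [0.44, 0.1115, 0.8367])]
3 [('s', 2, [0.4415, 0.3708, 0.7882]), ('s', 3, [0.4431, 0.3689, 0.88]), ('s', 4, [0.4434, 0.3672, 0.6424]), ('d', 3, [0.4454, 0.3674, 0.8273])]
pad s [441.5 282.4] 540 [0.6206 0.2003 0.015 ]
pad s [400.8 288.7] 561 [0.6256 0.1155 0.015 ]
pad s [359.1 295. ] 578 [0.6302 0.0309 0.015 ]
pad s [316.4 301.4] 613 [ 0.6349 -0.0536  0.015 ]
pad d [287.2 232.4] 319 [ 0.6286 -0.0522  0.015 ]
pad d [262.8 251.6] 364 [0.6236 0.0327 0.015 ]
pad d [236.3 272.3] 414 [0.6189 0.1172 0.015 ]
pad d [207.3 295.1] 483 [0.6139 0.202  0.015 ]
```

Bottles and pads are located. Bottle 1 is at (0.440,-0.283), bottle 2 at (0.446,-0.148), bottle 3 at (0.444,0.368) and bottle 4 at (0.438,0.112). The fitted sizes match the expected ones. The stop-side pad is at (0.617,0.201). I'll turn the jaws along world x and head for bottle 1.

apply_moves(
  series=[
    [[3,0,0],[0,0,-0.138],8.78],
    [[3,0,0],[0,0,-0.138],8.78],
    [[3,0,0],[0,0,-0.138],8.78],
    [[3,0,0],[0,0,-0.138],8.78],
    [[3,0,0],[0,0,-0.138],8.78],
    [[3,0,0],[0,0,-0.138],8.78],
    [[2,0,0],[0,0,-0.138],8.78],
    [[0,0,0],[0,0,-0.14],8.78],
  ],
  squeeze=12,
)

```text
t: 2.25
tool_pos: [0.407, -0.4113, 0.223]
tool_rot: [0.0, 0.705, 0.709, 0.0]
contact_force: [0.0, -0.7, -0.1]
gripper_width: 0.0876
```

```bash
cat > g.py <<'E'
import sys
from h import *
# args: target world x y z -> cm move in tool axes + turn to jaws-along-x
T=toolT(); t=np.array(list(map(float,sys.argv[1:4])))
d=T[:3,:3].T@(t-T[:3,3])*100
Rt=np.array([[0,1,0],[1,0,0],[0,0,-1.]]) # columns: x=(0,1,0), y=(1,0,0)
o=readout.get_obs()
print('t',round(o['t'],2),'pos',T[:3,3].round(4),'tool shift cm',d.round(2),'turn',R.from_matrix(T[:3,:3].T@Rt).as_rotvec().round(3),'w',round(o['gripper_width'],4),'F',o['contact_force'].round(1),'q',o['joint_pos'].round(2))
E
python3 g.py .4395 -.283 .15
```

```text
t 2.25 pos [ 0.407  -0.4113  0.223 ] tool shift cm [12.8   3.33  7.3 ] turn [ 0.001 -0.     0.006] w 0.0876 F [ 0.  -0.7 -0.1] q [ 0.94  0.35 -0.3   1.7   0.11  1.11  0.61]
```

apply_moves(
  series=[
    [[3.2,0.8,1],[0,0,0],8.78],
    [[3.2,0.8,1],[0,0,0],8.78],
    [[3.2,0.8,1],[0,0,0],8.78],
    [[3.2,0.9,1],[0,0,0],8.78],
    [[0,0,1],[0,0,0],8.78],
    [[0,0,0.5],[0,0,0],8.78],
    [[0,0,0],[0,0,0],8.78],
    [[0,0,0],[0,0,0],8.78],
  ],
)

```text
t: 3.25
tool_pos: [0.4389, -0.2861, 0.1678]
tool_rot: [0.0, 0.708, 0.706, -0.0]
contact_force: [-0.3, -0.3, 0.1]
gripper_width: 0.0877
```

```bash
cat > w.py <<'E'
import sys
from h import *
T=toolT(); c=cams.capture('wrist'); save(c,sys.argv[1])
h=float(sys.argv[2])  # height of cap top
g=cv2.cvtColor(c['color'],cv2.COLOR_RGB2HSV)
m=((g[...,1]<50)&(g[...,2]>185)).astype(np.uint8)
for ce,a,_ in comps(cv2.morphologyEx(m,cv2.MORPH_OPEN,np.ones((3,3),np.uint8)),300): print(ce.round(1),a,atz(c,ce,h,T).round(4))
for ce,a,mm in comps(amber(c),300): print('amber',ce.round(1),a)
E
python3 w.py w1.png .064; python3 g.py .4395 -.283 .006
```

```text
[575.8  20.1] 3403 [ 0.6021 -0.1391  0.064 ]
[335.   31.5] 602 [ 0.4465 -0.1485  0.064 ]
[311.9 135.9] 1621 [ 0.4313 -0.2132  0.064 ]
[324.6 234.1] 697 [ 0.4397 -0.2808  0.064 ]
amber [332.4  50.8] 1968
amber [324.6 214.6] 815
t 3.3 pos [ 0.439  -0.2859  0.1679] tool shift cm [ 0.3   0.04 16.19] turn [ 0.     0.    -0.002] w 0.0878 F [-0.6 -0.6 -0.8] q [ 0.78  0.32 -0.36  1.89  0.14  0.96  0.35]
```

View pics/w1.png

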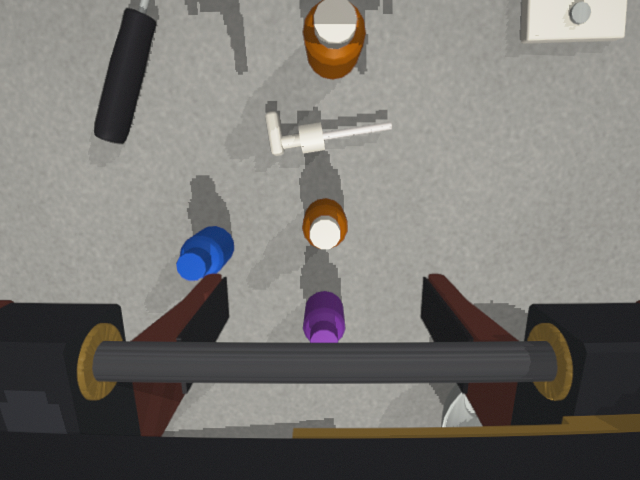

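The wrist picture has the amber bottle 1 cap at (325,234), giving (0.440,-0.281). It is centred between the jaws and between the blue (192,265) and purple (323,320) look-alikes. Now I'll descend.

apply_moves(
  series=[
    [[0.4,0.1,2],[0,0,0],8.78],
    [[0,0,3],[0,0,0],8.78],
    [[0,0,3],[0,0,0],8.78],
    [[0,0,3],[0,0,0],8.78],
    [[0,0,3],[0,0,0],8.78],
    [[0,0,1.2],[0,0,0],8.78],
    [[0,0,0.8],[0,0,0],8.78],
    [[0,0,0],[0,0,0],8.78],
  ],
)

```text
t: 4.3
tool_pos: [0.4403, -0.2814, 0.0079]
tool_rot: [0.0, 0.707, 0.707, 0.0]
contact_force: [0.4, -0.5, -0.0]
gripper_width: 0.0879
```

apply_moves(
  series=[
    [[0,0,0],[0,0,0],3],
    [[0,0,0],[0,0,0],3],
    [[0,0,0],[0,0,0],3],
    [[0,0,0],[0,0,0],3],
    [[0,0,0],[0,0,0],3],
    [[0,0,0],[0,0,0],3],
    [[0,0,0],[0,0,0],3],
    [[0,0,0],[0,0,0],3],
  ],
  squeeze=12,
)

```text
t: 5.3
tool_pos: [0.44, -0.2812, 0.0077]
tool_rot: [-0.0, 0.707, 0.707, -0.0]
contact_force: [0.0, 0.4, 0.9]
gripper_width: 0.0354
```

```bash
python3 g.py .617 .201 .1
```

```text
t 5.3 pos [ 0.44   -0.2812  0.0077] tool shift cm [48.23 17.65 -9.24] turn [-0.     0.    -0.001] w 0.0354 F [0.  0.4 0.9] q [ 0.7   0.55 -0.29  2.01  0.26  0.62  0.24]
```

apply_moves(
  series=[
    [[0,0,-1],[0,0,0],3],
    [[0,0,-2.5],[0,0,0],3],
    [[0,0,-3],[0,0,0],3],
    [[0,0,-3],[0,0,0],3],
    [[0,0,-3],[0,0,0],3],
    [[1,1,-2.5],[0,0,0],3],
    [[2,1,0],[0,0,0],3],
    [[3,1,0],[0,0,0],3],
  ],
)

```text
t: 6.3
tool_pos: [0.4704, -0.2213, 0.1587]
tool_rot: [0.001, 0.708, 0.706, 0.0]
contact_force: [0.0, -0.3, -0.3]
gripper_width: 0.0353
```

apply_moves(
  series=[
    [[4,1.4,0],[0,0,0],3],
    [[4.5,1.4,0],[0,0,0],3],
    [[4.5,1.4,0],[0,0,0],3],
    [[4.5,1.4,0],[0,0,0],3],
    [[4.5,1.4,0],[0,0,0],3],
    [[4.5,1.4,0],[0,0,0],3],
    [[4.5,1.4,0],[0,0,0],3],
    [[4,1.4,0],[0,0,0],3],
  ],
)

```text
t: 7.3
tool_pos: [0.5827, 0.1305, 0.1583]
tool_rot: [0.0, 0.707, 0.707, 0.0]
contact_force: [0.7, -0.2, -0.5]
gripper_width: 0.0357
```

```bash
python3 g.py .617 .201 .1; python3 w.py w2.png .015
```

```text
t 7.3 pos [0.5827 0.1305 0.1583] tool shift cm [7.05 3.43 5.83] turn [ 0. -0. -0.] w 0.0357 F [ 0.7 -0.2 -0.5] q [ 0.05  0.47 -0.48  1.71  0.25  1.02 -0.52]
[375.4 160.9] 11661 [0.6232 0.1855 0.015 ]
[131.6 111. ] 1276 [0.435  0.2239 0.015 ]
[198.5 121.1] 507 [0.4866 0.2159 0.015 ]
[ 76.1 298. ] 2274 [0.3669 0.0697 0.015 ]
[339.7 395.4] 1164 [ 0.5975 -0.0255  0.015 ]
amber [136.7 257.8] 6056
amber [324.5 296. ] 4981
```

View pics/w2.png

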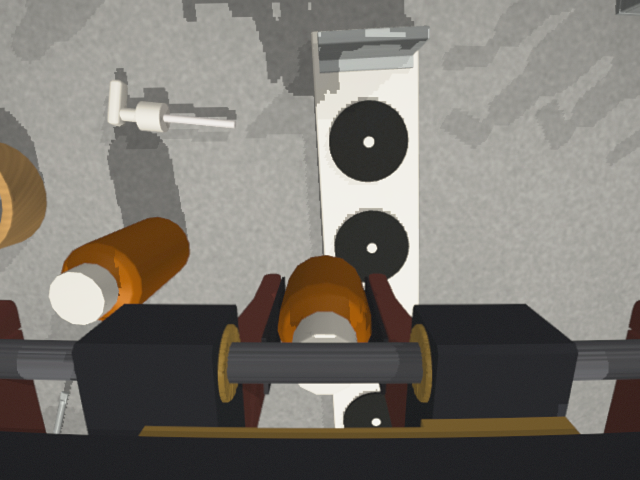

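Bottle 1 is held. The wrist view shows the stop-side pad dot at (369,142) and the next pad dot at (372,248). I'll use them to check the pad positions.

```bash
cat > wp.py <<'E'
from h import *
T=toolT(); c=cams.capture('wrist')
d=(c['color'].max(2)<70).astype(np.uint8)
for ce,a,m in comps(d,2500):
    P=atz(c,ce,.015,T)
    if .55<P[0]<.7 and -.15<P[1]<.3:
        ys,xs=np.nonzero(m); print(ce.round(1),a,P.round(4), (xs.min(),xs.max(),ys.min(),ys.max()))
E
python3 wp.py; python3 - <<'E'
from h import *
T=toolT(); c=cams.capture('wrist')
for uv in ((369,142),(372,248)): print(atz(c,uv,.015,T).round(4))
E
```

```text
[367.  150.7] 4693 [0.6171 0.201  0.015 ] (np.int64(329), np.int64(405), np.int64(111), np.int64(190))
[322.2 396.5] 76408 [ 0.5832 -0.0189  0.015 ] (np.int64(0), np.int64(639), np.int64(220), np.int64(479))
[0.6175 0.205  0.015 ]
[0.6228 0.1201 0.015 ]
```

```bash
python3 g.py .617 .201 .023
```

```text
t 7.45 pos [0.5823 0.1317 0.158 ] tool shift cm [ 6.9   3.49 13.51] turn [ 0.    -0.001  0.003] w 0.036 F [ 0.5 -0.6  0.2] q [ 0.05  0.47 -0.48  1.71  0.25  1.02 -0.51]
```

apply_moves(
  series=[
    [[2.3,1.2,0],[0,0,0],3],
    [[2.3,1.2,0],[0,0,0],3],
    [[2.3,1.1,0],[0,0,0],3],
    [[0,0,3],[0,0,0],3],
    [[0,0,3],[0,0,0],3],
    [[0,0,3],[0,0,0],3],
    [[0,0,2],[0,0,0],3],
    [[0,0,1],[0,0,0],3],
  ],
)

```text
t: 8.45
tool_pos: [0.6173, 0.1966, 0.0369]
tool_rot: [-0.0, 0.708, 0.706, -0.001]
contact_force: [1.0, 0.0, -0.1]
gripper_width: 0.0359
```

```bash
python3 g.py .617 .201 .0235
```

```text
t 8.45 pos [0.6173 0.1966 0.0369] tool shift cm [ 0.44 -0.03  1.34] turn [-0.001  0.001 -0.002] w 0.0359 F [ 1.   0.  -0.1] q [-0.09  0.69 -0.42  1.67  0.35  0.86 -0.67]
```

apply_moves(
  series=[
    [[0.4,0,0.5],[0,0,0],3],
    [[0,0,0.5],[0,0,0],3],
    [[0,0,0.3],[0,0,0],3],
    [[0,0,0],[0,0,0],3],
    [[0,0,0],[0,0,0],3],
    [[0,0,0],[0,0,0],3],
    [[0,0,0],[0,0,0],3],
    [[0,0,0],[0,0,0],3],
  ],
)

```text
t: 9.45
tool_pos: [0.6176, 0.2017, 0.0247]
tool_rot: [0.0, 0.707, 0.707, 0.0]
contact_force: [0.6, 0.4, 0.4]
gripper_width: 0.0356
```

```bash
python3 g.py .617 .201 .0227
```

```text
t 9.45 pos [0.6176 0.2017 0.0247] tool shift cm [-0.07 -0.06  0.2 ] turn [ 0.    -0.    -0.001] w 0.0356 F [0.6 0.4 0.4] q [-0.1   0.7  -0.42  1.67  0.36  0.84 -0.68]
```

Down another 1.5 mm, then release and rise.

apply_moves(
  series=[
    [[0,0,0.15],[0,0,0],3],
    [[0,0,0],[0,0,0],3],
    [[0,0,0],[0,0,0],5],
    [[0,0,0],[0,0,0],8.78],
    [[0,0,0],[0,0,0],8.78],
    [[0,0,0],[0,0,0],8.78],
    [[0,0,0],[0,0,0],8.78],
    [[0,0,0],[0,0,0],8.78],
  ],
)

```text
t: 10.45
tool_pos: [0.6176, 0.2016, 0.0232]
tool_rot: [0.0, 0.707, 0.707, 0.0]
contact_force: [-0.6, -0.3, 0.6]
gripper_width: 0.0871
```

apply_moves(
  series=[
    [[0,0,-1],[0,0,0],8.78],
    [[0,0,-3],[0,0,0],8.78],
    [[0,0,-4],[0,0,0],8.78],
    [[0,0,-4],[0,0,0],8.78],
    [[0,0,-3],[0,0,0],8.78],
    [[-3,-1.5,0],[0,0,0],8.78],
    [[-4,-2,0],[0,0,0],8.78],
    [[-4,-2,0],[0,0,0],8.78],
  ],
)

```text
t: 11.45
tool_pos: [0.5618, 0.0908, 0.1739]
tool_rot: [0.0, 0.707, 0.707, 0.0]
contact_force: [-0.5, -0.5, -0.5]
gripper_width: 0.0877
```

```bash
cat > chk.py <<'E'
from h import *
import sys
S=cams.capture('scene');D=cams.capture('side');save(S,sys.argv[1]+'s.png');save(D,sys.argv[1]+'d.png')
for k,x,y,z in eval(sys.argv[2]):
    for n,c in (('s',S),('d',D)):
        p=proj(c,[x,y,z+DIM[k][2]/2])[0]
        m=min(comps(amber(c)),key=lambda q:np.linalg.norm(q[0]-p))
        print(k,n,p.round(),m[0].round(),fit(c,m[2],k,[x,y],z).round(4))
E
python3 g.py .446 -.1475 .17; python3 chk.py c1 '[(1,.617,.201,.015)]'
```

```text
t 11.45 pos [0.5618 0.0908 0.1739] tool shift cm [-23.84 -11.57   0.38] turn [ 0.001  0.    -0.   ] w 0.0877 F [-0.5 -0.5 -0.5] q [ 0.13  0.41 -0.49  1.77  0.22  1.02 -0.44]
1 s [443. 274.] [443. 277.] [0.6171 0.2027 0.8844]
1 d [206. 287.] [206. 290.] [0.6172 0.2013 0.8219]
```

Bottle 1 stands at (0.617,0.202), upright and centred. Next is bottle 2.

apply_moves(
  series=[
    [[-3.9,-1.9,0],[0,0,0],8.78],
    [[-4,-1.9,0],[0,0,0],8.78],
    [[-4,-1.9,0],[0,0,0],8.78],
    [[-4,-1.9,0],[0,0,0],8.78],
    [[-4,-1.9,0],[0,0,0],8.78],
    [[-4,-2,0],[0,0,0],8.78],
    [[0,0,0],[0,0,0],8.78],
    [[0,0,0],[0,0,0],8.78],
  ],
)

```text
t: 12.55
tool_pos: [0.448, -0.1463, 0.1737]
tool_rot: [0.0, 0.707, 0.707, 0.001]
contact_force: [0.1, -0.2, 0.6]
gripper_width: 0.0875
```

```bash
python3 w.py w3.png .082; python3 g.py .446 -.1475 .016
```

```text
[544.5 120.7] 11993 [ 0.5907 -0.0631  0.082 ]
[297.2  50.3] 1594 [ 0.4321 -0.0226  0.082 ]
[320.6 245.4] 1025 [ 0.4462 -0.1462  0.082 ]
[301.3 297.4] 1057 [ 0.4324 -0.1843  0.082 ]
amber [321.4 221.6] 1320
t 12.6 pos [ 0.4481 -0.1459  0.1736] tool shift cm [-0.17 -0.23 15.76] turn [ 0.001 -0.     0.001] w 0.0877 F [ 0.8 -0.3 -0.1] q [ 0.58  0.24 -0.42  1.99  0.12  0.93  0.1 ]
```

View pics/w3.png

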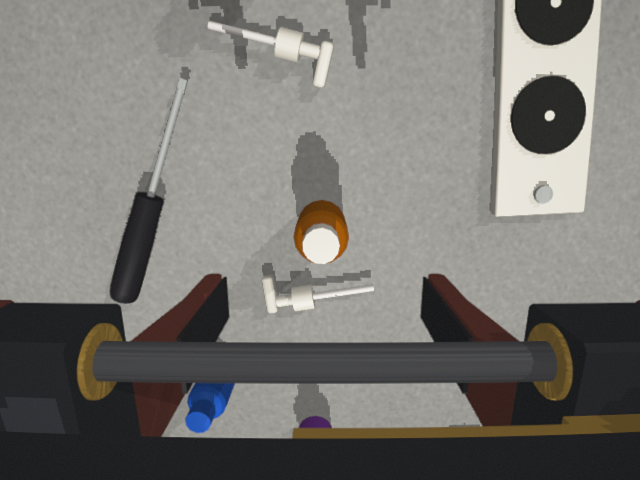

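Bottle 2's cap is at (321,245), giving (0.446,-0.146), clear of the pump top at (302,297).

apply_moves(
  series=[
    [[-0.1,-0.2,2],[0,0,0],8.78],
    [[0,0,3],[0,0,0],8.78],
    [[0,0,3],[0,0,0],8.78],
    [[0,0,3],[0,0,0],8.78],
    [[0,0,2.5],[0,0,0],8.78],
    [[0,0,1.3],[0,0,0],8.78],
    [[0,0,0.8],[0,0,0],8.78],
    [[0,0,0],[0,0,0],8.78],
  ],
)

```text
t: 13.6
tool_pos: [0.4455, -0.1478, 0.0172]
tool_rot: [-0.0, 0.707, 0.707, 0.0]
contact_force: [-0.5, -0.2, -0.6]
gripper_width: 0.0877
```

apply_moves(
  series=[
    [[0,0,0],[0,0,0],3.5],
    [[0,0,0],[0,0,0],3.5],
    [[0,0,0],[0,0,0],3.5],
    [[0,0,0],[0,0,0],3.5],
    [[0,0,0],[0,0,0],3.5],
    [[0,0,0],[0,0,0],3.5],
    [[0,0,0],[0,0,0],3.5],
    [[0,0,0],[0,0,0],3.5],
  ],
  squeeze=14,
)

```text
t: 14.6
tool_pos: [0.4452, -0.1482, 0.0172]
tool_rot: [0.0, 0.707, 0.707, -0.0]
contact_force: [-0.0, -0.5, 2.3]
gripper_width: 0.042
```

```bash
python3 g.py .622 .1163 .18
```

```text
t 14.6 pos [ 0.4452 -0.1482  0.0172] tool shift cm [ 26.46  17.65 -16.28] turn [ 0.     0.    -0.001] w 0.042 F [-0.  -0.5  2.3] q [ 0.5   0.48 -0.34  2.13  0.29  0.58 -0.05]
```

apply_moves(
  series=[
    [[0,0,-1],[0,0,0],3.5],
    [[0,0,-2.5],[0,0,0],3.5],
    [[0,0,-3],[0,0,0],3.5],
    [[0,0,-3],[0,0,0],3.5],
    [[0,0,-3],[0,0,0],3.5],
    [[1,1,-1.5],[0,0,0],3.5],
    [[2.3,1.7,0],[0,0,0],3.5],
    [[3,2,0],[0,0,0],3.5],
  ],
)

```text
t: 15.6
tool_pos: [0.4925, -0.0853, 0.158]
tool_rot: [0.001, 0.708, 0.706, 0.0]
contact_force: [0.2, 0.4, -0.2]
gripper_width: 0.0422
```

apply_moves(
  series=[
    [[4,2.6,0],[0,0,0],3.5],
    [[4,2.6,0],[0,0,0],3.5],
    [[4,2.6,0],[0,0,0],3.5],
    [[4,2.6,0],[0,0,0],3.5],
    [[2.5,1.6,0],[0,0,0],3.5],
    [[1.5,1,0],[0,0,0],3.5],
    [[0,0,0],[0,0,0],3.5],
    [[0,0,0],[0,0,0],3.5],
  ],
)

```text
t: 16.6
tool_pos: [0.622, 0.113, 0.1571]
tool_rot: [0.0, 0.708, 0.706, -0.001]
contact_force: [-0.4, 0.2, -0.3]
gripper_width: 0.042
```

```bash
python3 g.py .622 .115 .0325
```

```text
t 16.6 pos [0.622  0.113  0.1571] tool shift cm [ 0.21  0.   12.46] turn [-0.001  0.001 -0.002] w 0.042 F [-0.4  0.2 -0.3] q [ 0.07  0.53 -0.47  1.62  0.26  1.05 -0.48]
```

apply_moves(
  series=[
    [[0.2,0,1],[0,0,0],3.5],
    [[0,0,3],[0,0,0],3.5],
    [[0,0,3],[0,0,0],3.5],
    [[0,0,3],[0,0,0],3.5],
    [[0,0,1.5],[0,0,0],3.5],
    [[0,0,0.7],[0,0,0],3.5],
    [[0,0,0],[0,0,0],3.5],
    [[0,0,0],[0,0,0],3.5],
  ],
)

```text
t: 17.6
tool_pos: [0.6231, 0.1168, 0.0362]
tool_rot: [0.0, 0.707, 0.707, 0.001]
contact_force: [0.5, 0.5, -0.8]
gripper_width: 0.0421
```

```bash
python3 g.py .622 .115 .0325
```

```text
t 17.6 pos [0.6231 0.1168 0.0362] tool shift cm [-0.18 -0.12  0.37] turn [ 0.002 -0.    -0.001] w 0.0421 F [ 0.5  0.5 -0.8] q [ 0.03  0.67 -0.42  1.71  0.35  0.84 -0.54]
```

apply_moves(
  series=[
    [[-0.1,-0.1,0.2],[0,0,0],3.5],
    [[0,0,0.15],[0,0,0],3.5],
    [[0,0,0],[0,0,0],3.5],
    [[0,0,0],[0,0,0],5],
    [[0,0,0],[0,0,0],8.78],
    [[0,0,0],[0,0,0],8.78],
    [[0,0,0],[0,0,0],8.78],
    [[0,0,0],[0,0,0],8.78],
  ],
)

```text
t: 18.6
tool_pos: [0.6214, 0.1157, 0.0316]
tool_rot: [-0.0, 0.707, 0.707, -0.0]
contact_force: [-0.4, 0.3, 0.3]
gripper_width: 0.086
```

apply_moves(
  series=[
    [[0,0,-1],[0,0,0],8.78],
    [[0,0,-3],[0,0,0],8.78],
    [[0,0,-4],[0,0,0],8.78],
    [[0,0,-4],[0,0,0],8.78],
    [[0,0,-4],[0,0,0],8.78],
    [[3,-1.5,-1.5],[0,0,0],8.78],
    [[4,-2.5,0],[0,0,0],8.78],
    [[4,-3,0],[0,0,0],8.78],
  ],
)

```text
t: 19.6
tool_pos: [0.5512, 0.2268, 0.2078]
tool_rot: [0.0, 0.708, 0.706, 0.001]
contact_force: [-0.1, 0.2, -0.3]
gripper_width: 0.0879
```

```bash
python3 g.py .444 .3685 .2; python3 chk.py c2 '[(1,.617,.201,.015),(2,.622,.1163,.015),(3,.444,.368,0)]'
```

```text
t 19.6 pos [0.5512 0.2268 0.2078] tool shift cm [ 14.15 -10.74   0.77] turn [ 0.002 -0.001 -0.002] w 0.0879 F [-0.1  0.2 -0.3] q [-0.08  0.43 -0.52  1.66  0.23  1.11 -0.67]
1 s [443. 274.] [443. 277.] [0.617  0.203  0.8841]
1 d [206. 287.] [206. 290.] [0.6172 0.2013 0.8321]
2 s [402. 277.] [403. 280.] [0.6215 0.118  0.8896]
2 d [234. 262.] [235. 265.] [0.6211 0.116  0.7945]
3 s [490. 213.] [490. 214.] [0.4416 0.3706 0.8861]
3 d [199. 387.] [200. 392.] [0.4446 0.3665 0.8268]
```

Bottle 2 is centred at (0.621,0.117). Next is bottle 3.

apply_moves(
  series=[
    [[3,-2,0],[0,0,0],8.78],
    [[3,-2.2,0],[0,0,0],8.78],
    [[3,-2.2,0],[0,0,0],8.78],
    [[3,-2.2,0],[0,0,0],8.78],
    [[2,-2,0],[0,0,0],8.78],
    [[0,0,0],[0,0,0],8.78],
    [[0,0,0],[0,0,0],8.78],
    [[0,0,0],[0,0,0],8.78],
  ],
)

```text
t: 20.7
tool_pos: [0.447, 0.3645, 0.2067]
tool_rot: [0.0, 0.708, 0.706, -0.0]
contact_force: [0.1, -0.7, -0.9]
gripper_width: 0.0878
```

```bash
python3 w.py w4.png .100; python3 g.py .444 .3685 .033
```

```text
[516.9 135.3] 4803 [0.5798 0.4384 0.1   ]
[319.3 234.8] 1215 [0.444  0.3686 0.1   ]
[453.4 405.5] 595 [0.5535 0.2244 0.1   ]
amber [320.6 212.1] 1544
amber [318.  421.9] 422
t 20.75 pos [0.4468 0.3647 0.2066] tool shift cm [ 0.39 -0.29 17.36] turn [ 0.     0.    -0.003] w 0.0879 F [ 0.1 -0.5  0.2] q [-0.33  0.4  -0.57  1.71  0.24  1.1  -0.99]
```

View pics/w4.png

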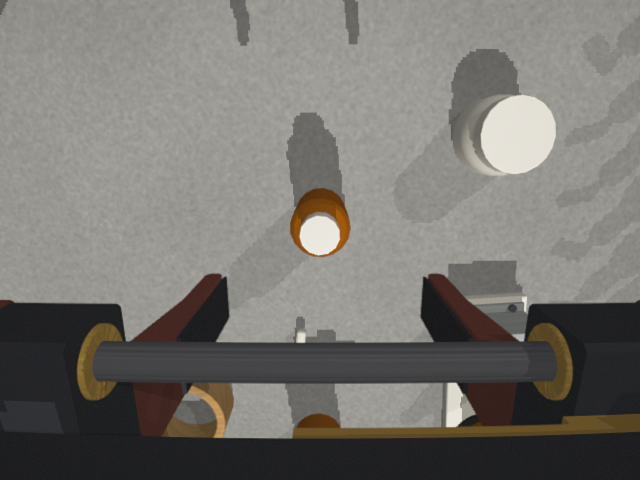

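Bottle 3's cap is at (319,235), giving (0.444,0.3686), matching the fixed cameras. The area around it is clear.

apply_moves(
  series=[
    [[0.4,-0.3,2],[0,0,0],8.78],
    [[0,0,3],[0,0,0],8.78],
    [[0,0,3],[0,0,0],8.78],
    [[0,0,3],[0,0,0],8.78],
    [[0,0,3],[0,0,0],8.78],
    [[0,0,2],[0,0,0],8.78],
    [[0,0,1.3],[0,0,0],8.78],
    [[0,0,0],[0,0,0],8.78],
  ],
)

```text
t: 21.75
tool_pos: [0.4426, 0.3696, 0.0331]
tool_rot: [-0.0, 0.707, 0.707, -0.001]
contact_force: [1.0, 0.8, -0.1]
gripper_width: 0.0876
```

apply_moves(
  series=[
    [[0,0,0],[0,0,0],4],
    [[0,0,0],[0,0,0],4],
    [[0,0,0],[0,0,0],4],
    [[0,0,0],[0,0,0],4],
    [[0,0,0],[0,0,0],4],
    [[0,0,0],[0,0,0],4],
    [[0,0,0],[0,0,0],4],
    [[0,0,0],[0,0,0],4],
  ],
  squeeze=18,
)

```text
t: 22.75
tool_pos: [0.4429, 0.3699, 0.0338]
tool_rot: [0.0, 0.707, 0.707, 0.0]
contact_force: [0.3, -1.7, 3.8]
gripper_width: 0.0473
```

```bash
python3 g.py .627 .032 .2
```

```text
t 22.75 pos [0.4429 0.3699 0.0338] tool shift cm [-33.77  18.45 -16.61] turn [ 0.    -0.    -0.001] w 0.0473 F [ 0.3 -1.7  3.8] q [-0.42  0.61 -0.49  1.85  0.4   0.77 -1.12]
```

apply_moves(
  series=[
    [[0,0,-1],[0,0,0],4],
    [[0,0,-2.5],[0,0,0],4],
    [[0,0,-3],[0,0,0],4],
    [[0,0,-3],[0,0,0],4],
    [[0,0,-3],[0,0,0],4],
    [[-1,0.5,-3],[0,0,0],4],
    [[-2.5,1.4,0],[0,0,0],4],
    [[-3.5,2,0],[0,0,0],4],
  ],
)

```text
t: 23.75
tool_pos: [0.4813, 0.3002, 0.1895]
tool_rot: [-0.0, 0.707, 0.708, 0.001]
contact_force: [0.5, -0.2, -1.7]
gripper_width: 0.0475
```

apply_moves(
  series=[
    [[-4,2.2,0],[0,0,0],4],
    [[-4,2.2,0],[0,0,0],4],
    [[-4,2.2,0],[0,0,0],4],
    [[-4,2.2,0],[0,0,0],4],
    [[-4,2.2,0],[0,0,0],4],
    [[-3.5,1.9,0],[0,0,0],4],
    [[-2,1,0],[0,0,0],4],
    [[-1,0.6,0],[0,0,0],4],
  ],
)

```text
t: 24.75
tool_pos: [0.6264, 0.0342, 0.1886]
tool_rot: [-0.0, 0.708, 0.707, -0.0]
contact_force: [-0.8, 1.4, -1.0]
gripper_width: 0.0473
```

```bash
python3 g.py .627 .033 .049
```

```text
t 24.75 pos [0.6264 0.0342 0.1886] tool shift cm [-0.12  0.07 13.96] turn [-0.001 -0.    -0.002] w 0.0473 F [-0.8  1.4 -1. ] q [ 0.2   0.49 -0.46  1.61  0.24  1.1  -0.33]
```

apply_moves(
  series=[
    [[-0.1,0.1,2],[0,0,0],4],
    [[0,0,3],[0,0,0],4],
    [[0,0,3],[0,0,0],4],
    [[0,0,3],[0,0,0],4],
    [[0,0,1.8],[0,0,0],4],
    [[0,0,0.8],[0,0,0],4],
    [[0,0,0],[0,0,0],4],
    [[0,0,0],[0,0,0],4],
  ],
)

```text
t: 25.75
tool_pos: [0.6281, 0.0339, 0.0537]
tool_rot: [0.001, 0.707, 0.707, 0.001]
contact_force: [0.3, 0.0, -1.2]
gripper_width: 0.0479
```

```bash
python3 g.py .627 .033 .049
```

```text
t 25.75 pos [0.6281 0.0339 0.0537] tool shift cm [-0.09 -0.11  0.47] turn [ 0.002 -0.    -0.001] w 0.0479 F [ 0.3  0.  -1.2] q [ 0.16  0.64 -0.41  1.72  0.32  0.86 -0.4 ]
```

apply_moves(
  series=[
    [[-0.1,-0.1,0.2],[0,0,0],4],
    [[0,0,0.25],[0,0,0],4],
    [[0,0,0],[0,0,0],4],
    [[0,0,0],[0,0,0],5.5],
    [[0,0,0],[0,0,0],8.78],
    [[0,0,0],[0,0,0],8.78],
    [[0,0,0],[0,0,0],8.78],
    [[0,0,0],[0,0,0],8.78],
  ],
)

```text
t: 26.75
tool_pos: [0.6264, 0.0327, 0.0481]
tool_rot: [-0.0, 0.707, 0.707, -0.0]
contact_force: [0.4, 0.4, 0.2]
gripper_width: 0.0873
```

apply_moves(
  series=[
    [[0,0,-1],[0,0,0],8.78],
    [[0,0,-3],[0,0,0],8.78],
    [[0,0,-4],[0,0,0],8.78],
    [[0,0,-4],[0,0,0],8.78],
    [[0,0,-4],[0,0,0],8.78],
    [[0,-1.5,-2],[0,0,0],8.78],
    [[1,-2.5,0],[0,0,0],8.78],
    [[2,-3,0],[0,0,0],8.78],
  ],
)

```text
t: 27.75
tool_pos: [0.5561, 0.0623, 0.2291]
tool_rot: [0.001, 0.708, 0.706, 0.0]
contact_force: [-0.2, 0.5, 0.0]
gripper_width: 0.0877
```

```bash
python3 g.py .438 .1125 .23; python3 chk.py c3 '[(1,.617,.201,.015),(2,.622,.1163,.015),(3,.627,.032,.015),(4,.438,.112,0)]'
```

```text
t 27.75 pos [0.5561 0.0623 0.2291] tool shift cm [  4.98 -11.82  -0.11] turn [ 0.001  0.    -0.003] w 0.0877 F [-0.2  0.5  0. ] q [ 0.2   0.34 -0.51  1.72  0.18  1.12 -0.36]
1 s [443. 274.] [443. 277.] [0.6176 0.2033 0.8719]
1 d [206. 287.] [206. 290.] [0.6172 0.2013 0.8346]
2 s [402. 277.] [403. 280.] [0.6215 0.1182 0.8799]
2 d [234. 262.] [235. 265.] [0.6214 0.1163 0.8198]
3 s [360. 280.] [360. 284.] [0.627  0.0307 0.903 ]
3 d [261. 238.] [262. 240.] [0.6268 0.0303 0.8444]
4 s [380. 218.] [380. 220.] [0.4373 0.1138 0.9022]
4 d [303. 301.] [303. 304.] [0.4418 0.1099 0.8439]
```

View pics/c3s.png

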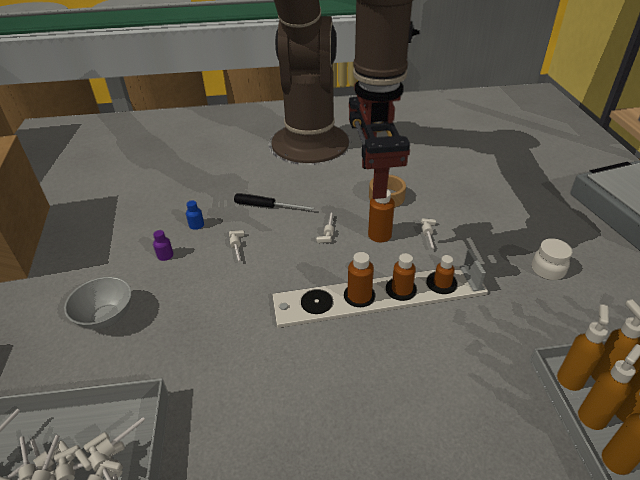

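Bottles 1 to 3 stand centred at (446,275), (403,278) and (360,280). Bottle 4 is at (381,218), with the wooden ring behind it, so I'll check the clearance.

apply_moves(
  series=[
    [[1,-2.4,0],[0,0,0],8.78],
    [[1,-2.4,0],[0,0,0],8.78],
    [[1,-2.4,0],[0,0,0],8.78],
    [[1,-2.4,0],[0,0,0],8.78],
    [[0.8,-2,0],[0,0,0],8.78],
    [[0,0,0],[0,0,0],8.78],
    [[0,0,0],[0,0,0],8.78],
    [[0,0,0],[0,0,0],8.78],
  ],
)

```text
t: 28.85
tool_pos: [0.4412, 0.1104, 0.2281]
tool_rot: [-0.0, 0.708, 0.706, 0.0]
contact_force: [0.1, -1.1, 0.3]
gripper_width: 0.0878
```

```bash
python3 w.py w5.png .118; python3 g.py .439 .112 .046; python3 - <<'E'
from h import *
c=cams.capture('scene');d=cams.capture('side')
for u in ((369,188),(405,188),(387,178),(387,198)): print(atz(c,u,.035).round(3))
print('side')
for u in ((320,360),(370,360),(345,340),(345,376)): print(atz(d,u,.035).round(3))
E
```

```text
[524.1  35.1] 416 [0.5739 0.2492 0.118 ]
[473.1 162.7] 3399 [0.5462 0.1657 0.118 ]
[541.7  91.4] 1588 [0.5898 0.2139 0.118 ]
[305.9  89.7] 502 [0.4296 0.2137 0.118 ]
[350.4 101.3] 811 [0.4595 0.2062 0.118 ]
[535.2 163.9] 1139 [0.591  0.1652 0.118 ]
[551.8 224.3] 781 [0.6092 0.1217 0.118 ]
[321.3 236.2] 1524 [0.4396 0.1127 0.118 ]
[529.7 259. ] 619 [0.5959 0.0951 0.118 ]
[303.3 320.7] 790 [0.4254 0.0457 0.118 ]
[464.9 410.2] 457 [ 0.5593 -0.0368  0.118 ]
amber [513.8 119.1] 1356
amber [322. 213.] 1941
amber [513.3 210.7] 2014
amber [511.2 298.3] 2751
t 28.9 pos [0.441  0.1105 0.228 ] tool shift cm [ 0.14 -0.2  18.2 ] turn [-0.    -0.    -0.002] w 0.0878 F [-0.2 -0.9 -0.9] q [ 0.17  0.16 -0.57  1.95  0.1   1.06 -0.45]
[0.305 0.115 0.035]
[0.318 0.201 0.035]
[0.269 0.168 0.035]
[0.352 0.149 0.035]
side
[0.329 0.192 0.035]
[0.263 0.135 0.035]
[0.324 0.128 0.035]
[0.275 0.191 0.035]
```

View pics/w5.png

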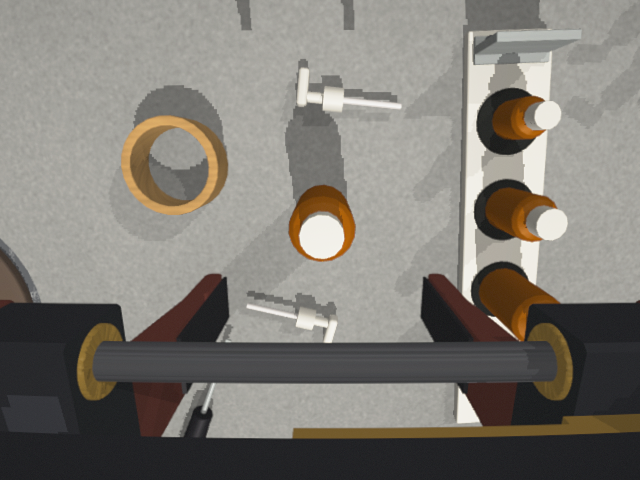

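Bottle 4's cap is at (321,236), giving (0.4396,0.1127). The ring's edge at x of about 0.35 leaves 3 cm, so I'll descend.

apply_moves(
  series=[
    [[0.2,-0.1,2],[0,0,0],8.78],
    [[0,0,3],[0,0,0],8.78],
    [[0,0,3],[0,0,0],8.78],
    [[0,0,3],[0,0,0],8.78],
    [[0,0,3],[0,0,0],8.78],
    [[0,0,2.5],[0,0,0],8.78],
    [[0,0,1.7],[0,0,0],8.78],
    [[0,0,0],[0,0,0],8.78],
  ],
)

```text
t: 30.0
tool_pos: [0.4387, 0.1127, 0.045]
tool_rot: [-0.001, 0.707, 0.707, -0.001]
contact_force: [-0.2, 0.2, -0.2]
gripper_width: 0.0877
```

apply_moves(
  series=[
    [[0,0,0],[0,0,0],4.6],
    [[0,0,0],[0,0,0],4.6],
    [[0,0,0],[0,0,0],4.6],
    [[0,0,0],[0,0,0],4.6],
    [[0,0,0],[0,0,0],4.6],
    [[0,0,0],[0,0,0],4.6],
    [[0,0,0],[0,0,0],4.6],
    [[0,0,0],[0,0,0],4.6],
  ],
  squeeze=22,
)

```text
t: 31.0
tool_pos: [0.4397, 0.1129, 0.0465]
tool_rot: [0.0, 0.707, 0.707, 0.0]
contact_force: [-0.9, -0.2, 5.8]
gripper_width: 0.0536
```

```bash
python3 g.py .6318 -.053 .2
```

```text
t 31.0 pos [0.4397 0.1129 0.0465] tool shift cm [-16.57  19.24 -15.34] turn [ 0.001  0.    -0.001] w 0.0536 F [-0.9 -0.2  5.8] q [ 0.05  0.42 -0.49  2.14  0.33  0.65 -0.67]
```

apply_moves(
  series=[
    [[0,0,-1],[0,0,0],4.6],
    [[0,0,-2.5],[0,0,0],4.6],
    [[0,0,-3],[0,0,0],4.6],
    [[0,0,-3],[0,0,0],4.6],
    [[0,0,-3],[0,0,0],4.6],
    [[-1,0,-2.5],[0,0,0],4.6],
    [[-3,1,0],[0,0,0],4.6],
    [[-3,2,0],[0,0,0],4.6],
  ],
)

```text
t: 32.0
tool_pos: [0.4692, 0.0423, 0.1971]
tool_rot: [0.0, 0.707, 0.707, 0.0]
contact_force: [0.1, -0.8, -1.5]
gripper_width: 0.0537
```

apply_moves(
  series=[
    [[-3,3,0],[0,0,0],4.6],
    [[-3,3,0],[0,0,0],4.6],
    [[-2,3,0],[0,0,0],4.6],
    [[-1.5,3,0],[0,0,0],4.6],
    [[0,2.5,0],[0,0,0],4.6],
    [[0,1.6,0],[0,0,0],4.6],
    [[0,0,0],[0,0,0],4.6],
    [[0,0,0],[0,0,0],4.6],
  ],
)

```text
t: 33.0
tool_pos: [0.6294, -0.0522, 0.1961]
tool_rot: [-0.0, 0.707, 0.707, -0.0]
contact_force: [-0.3, 0.7, -1.3]
gripper_width: 0.0539
```

```bash
python3 g.py .6318 -.053 .062
```

```text
t 33.0 pos [ 0.6294 -0.0522  0.1961] tool shift cm [-0.08  0.25 13.41] turn [-0.001 -0.    -0.001] w 0.0539 F [-0.3  0.7 -1.3] q [ 0.31  0.48 -0.44  1.59  0.22  1.12 -0.18]
```

apply_moves(
  series=[
    [[-0.1,0.2,2],[0,0,0],4.6],
    [[0,0,3],[0,0,0],4.6],
    [[0,0,3],[0,0,0],4.6],
    [[0,0,3],[0,0,0],4.6],
    [[0,0,1.4],[0,0,0],4.6],
    [[0,0,0.6],[0,0,0],4.6],
    [[0,0,0],[0,0,0],4.6],
    [[0,0,0],[0,0,0],4.6],
  ],
)

```text
t: 34.0
tool_pos: [0.633, -0.0533, 0.0672]
tool_rot: [0.001, 0.707, 0.707, 0.001]
contact_force: [-0.4, 0.1, -1.1]
gripper_width: 0.054
```

```bash
python3 g.py .6318 -.053 .0617
```

```text
t 34.0 pos [ 0.633  -0.0533  0.0672] tool shift cm [ 0.03 -0.12  0.55] turn [ 0.002  0.    -0.001] w 0.054 F [-0.4  0.1 -1.1] q [ 0.28  0.62 -0.4   1.69  0.3   0.88 -0.23]
```

apply_moves(
  series=[
    [[0,-0.1,0.3],[0,0,0],4.6],
    [[0,0,0.2],[0,0,0],4.6],
    [[0,0,0],[0,0,0],4.6],
    [[0,0,0],[0,0,0],6],
    [[0,0,0],[0,0,0],8.78],
    [[0,0,0],[0,0,0],8.78],
    [[0,0,0],[0,0,0],8.78],
    [[0,0,0],[0,0,0],8.78],
  ],
)

```text
t: 35.0
tool_pos: [0.6313, -0.0533, 0.0611]
tool_rot: [-0.0, 0.707, 0.707, 0.0]
contact_force: [0.3, -0.6, -0.2]
gripper_width: 0.088
```

apply_moves(
  series=[
    [[0,0,-1],[0,0,0],8.78],
    [[0,0,-3],[0,0,0],8.78],
    [[0,0,-4],[0,0,0],8.78],
    [[0,0,-4],[0,0,0],8.78],
    [[0,0,-4],[0,0,0],8.78],
    [[-1.5,-1.5,-2],[0,0,0],8.78],
    [[-3,-3,0],[0,0,0],8.78],
    [[-3,-3,0],[0,0,0],8.78],
  ],
)

```text
t: 36.0
tool_pos: [0.5556, -0.1288, 0.2422]
tool_rot: [0.001, 0.707, 0.707, 0.0]
contact_force: [-0.0, -1.3, 0.6]
gripper_width: 0.0877
```

```bash
python3 g.py .5 -.2 .23; python3 chk.py c4 '[(1,.617,.201,.015),(2,.622,.1163,.015),(3,.627,.032,.015),(4,.632,-.053,.015)]'
```

```text
t 36.0 pos [ 0.5556 -0.1288  0.2422] tool shift cm [-7.12 -5.56  1.22] turn [ 0.001  0.    -0.   ] w 0.0877 F [-0.  -1.3  0.6] q [ 0.49  0.34 -0.44  1.69  0.16  1.15  0.  ]
1 s [443. 274.] [443. 277.] [0.6171 0.2027 0.8819]
1 d [206. 287.] [206. 290.] [0.6172 0.2013 0.8321]
2 s [402. 277.] [403. 280.] [0.6215 0.1182 0.8815]
2 d [234. 262.] [235. 265.] [0.6223 0.1171 0.8221]
3 s [360. 280.] [360. 284.] [0.6266 0.033  0.8921]
3 d [261. 238.] [262. 240.] [0.6268 0.0303 0.8444]
4 s [316. 284.] [316. 287.] [ 0.6307 -0.0528  0.9255]
4 d [286. 216.] [287. 218.] [ 0.6295 -0.0549  0.8526]
```

View pics/c4s.png

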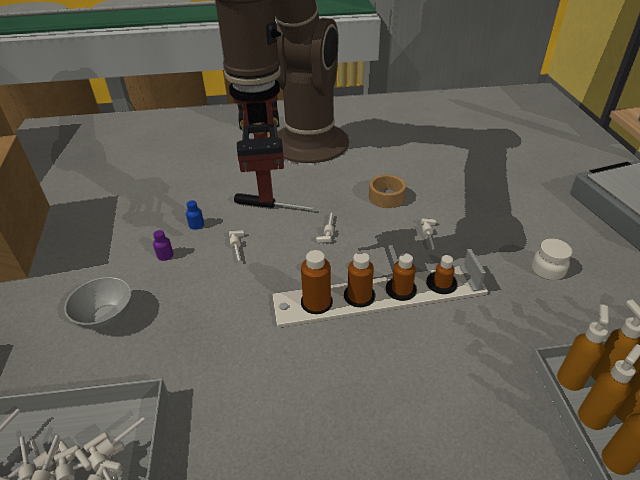

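View pics/c4d.png

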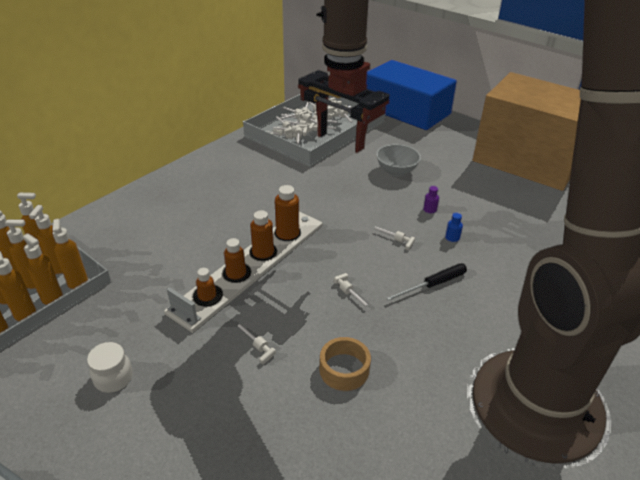

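All four stand upright and centred, rising from the stop at (475,268) to the tallest at (316,284). The arm is clear of them. I'll let it settle and hand in.

apply_moves(
  series=[
    [[0,0,0],[0,0,0],8.78],
    [[0,0,0],[0,0,0],8.78],
    [[0,0,0],[0,0,0],8.78],
    [[0,0,0],[0,0,0],8.78],
    [[0,0,0],[0,0,0],8.78],
    [[0,0,0],[0,0,0],8.78],
    [[0,0,0],[0,0,0],8.78],
    [[0,0,0],[0,0,0],8.78],
  ],
)

```text
t: 37.1
tool_pos: [0.5562, -0.1283, 0.2411]
tool_rot: [0.0, 0.707, 0.707, 0.0]
contact_force: [1.3, 0.0, -0.5]
gripper_width: 0.0877
```

```bash
python3 -c "
from h import *
print(workorder.close_job())"
```

```text
the job is handed in; nothing more can be done
None
```

All four bottles stand upright on the pads in height order, the shortest next to the stop plate and the tallest at the screw-head end. I handed the job in at about 37 s with the gripper open and well clear of them. The hand-in gives no verdict.

- **Last checks:** Silhouette fits from the scene and side cameras put each bottle within about 3 mm of its pad centre. Both pictures show them standing upright.
- **Disagreements:** The two cameras differed by about 6 mm in x on the pad positions, so I used their average. A wrist-camera reading of the stop-side pad agreed with that average. For the bottles the cameras differed by up to 5 mm, and I settled each one with the wrist camera before grasping.
- **Missed by the network:** It didn't find the three larger amber bottles, so I located those by colour and known size.

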